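# Set the bell timer on the glass of the label press

## Task

The shell labels under the glass press plate need six minutes for their glue to set. Wind the bell timer that stands on the glass clockwise past its ten-minute top mark, which arms the bell, then turn it back down to six minutes and let go. Hold the timer down firmly enough that its case does not swing round or wander on the glass while you turn, but press gently enough to spare the thin glass (no more than 30 N), and leave the shells and the spirit jar alone.

Things in the scene. Friction and masses are not known exactly. Their poses are not given: they have to be found in the camera images.
- press_plate: Fixed label press: a square wooden board 260 x 260 mm, 16 mm thick, with paper cards under a 236 mm square sheet of thin glass whose upper face is 24 mm above the table. Origin at the centre of its underside (table level), x and y along its sides, z up.
- timer: Bell timer, loose: cream round drum 100 mm across, thin steel band, on three small rubber feet 38 mm from its axis; flat top 42 mm above the feet; about 0.33 kg with knob (varies 0.7 to 1.2 times). Origin on its axis under the feet, z up, x towards the zero mark (at the start within 6 degrees of the press plate's x). Unless pressed down with some 10 N or more, the case turns along with the knob.
- knob (a joint): Angle of the knob relative to the case, rad: 0 = pointer at the zero mark, growing clockwise seen from above by 0.2618 a minute; 10 minutes = 2.618, 6 minutes = 1.571; stop at 2.97 (turning on against it swings the case round). Starts between 1 and 4 minutes. Takes 0.10 to 0.14 N m to wind up, 0.06 to 0.09 to turn back, and stays where it is left.
- knob_grip (a point): Point on the knob's axis 70 mm above the timer's feet (94 mm above the table), where to pinch it. Black knob: skirt disc 48 mm across, upper face 50 mm above the feet; on it an upright grip bar 40 mm long, 14 mm thick, top 84 mm above the feet, lying along this frame's x, which points to the pointer end. Pinch its flat sides (across y). The skirt and bar may be pressed down on.
- pointer (a point): Tip of the pointer, a small white line and beak at one end of the grip bar, on the skirt 29 mm from the knob's axis; it points at the minute marks. A longer white line on the bar's top lies on this half of the bar.
- cowrie_big: Bystander: large banded cowrie shell, 70 x 46 mm and 42 mm high, lying on the glass near a corner. Origin under its middle.
- cowrie_small: Bystander: small brown cowrie shell, 42 x 28 mm and 26 mm high, lying on the glass near another corner. Origin under its middle.
- cone_shell: Bystander: cream cone shell, 52 mm long, 32 mm high, lying on the glass beside the timer. Origin under its middle.
- spirit_jar: Bystander: glass jar, 60 mm across, 85 mm high, standing on the table beside the press plate. Origin at the centre of its underside.
- zero_mark (a point): Outer end of the zero mark on the drum's top, 44 mm from the axis. Eleven black radial marks lie 15 degrees apart, clockwise seen from above: 0, 1, 2 ... 10 minutes; 0, 5 and 10 are longer and broader. 10, the last and top mark, is 150 degrees clockwise from 0.
Things that resemble listed ones, but are neither listed nor needed, are in the scene too. Leave any yellow look-alike of the timer alone.

How it is judged (in metres and radians):
On the way:
1. the knob is wound clockwise past the ten-minute top mark (value of joint knob above 2.65 rad), for 0.1 s.
At the end, for the whole second after the job is handed in: The knob rests at six minutes within half a minute (1.44 to 1.70 rad), after having been past the ten-minute mark; the timer stands upright and still with its feet on the glass, within 30 mm of where it stood, its zero mark still within 0.5 rad (29 degrees) of the press plate's x axis (value of joint knob between 1.44 and 1.7 rad and velocity of joint knob between -0.05 and 0.05 rad/s and angle between timer's own z axis and vertical below 0.05 rad and z of timer in the frame of press_plate between 0.02 and 0.028 m and distance of timer from where it was at the start of the episode below 0.03 m and angle between the x axis of timer and the x axis of press_plate, either way round below 0.5 rad and linear speed of timer below 0.02 m/s); the robot touches nothing.
It fails at once if the timer is pressed onto the glass with more than 30 N (contact force between timer and press_plate above 30 N).
It fails at once if the timer's case swings round on the glass: its zero mark more than 0.5 rad (29 degrees) off the press plate's x axis (angle between the x axis of timer and the x axis of press_plate, either way round above 0.5 rad).
It fails at once if the timer is moved more than 40 mm, lifted 10 mm off the glass, or tipped more than 14 degrees (distance of timer from where it was at the start of the episode above 0.04 m or angle between timer's own z axis and vertical above 0.25 rad or z of timer in the frame of press_plate above 0.034 m).
It fails at once if a shell or the spirit jar is moved more than 20 mm (distance of any of cowrie_big, cowrie_small, cone_shell, spirit_jar from where it was at the start of the episode above 0.02 m).
It also fails if it takes over 59 s, if anything falls off the work surface, if the arm or the gripper's body presses on something with over 40 N, if the wrist force passes 120 N, or if a joint passes its speed limit or range.

## Robot

A 7-joint arm with a two-finger parallel gripper is mounted at the origin on the work surface. World frame = base frame: x ahead of the robot, y to its left, z up, the work surface at z = 0. Lengths are in mm, angles in degrees, forces in N, time in s.
With the tool pointing down it reaches from about 400 to 900 mm from the base axis. Payload 5.6 kg.
Tool frame: the origin (TCP) lies midway between the tips of the shut fingers; the grasp point (between the pads) lies bot.pinch_z behind it (bot.pinch_z is the distance from the TCP to the grasp point, in mm); z points along the fingers, y is the direction in which the jaws open and shut (so a half turn about z gives the same grasp; the last joint's range is limited). The gripper opens to 92 mm and grips with 3 to 60 N. Pads are 20 mm wide; open, the fingers measure 128 mm over their backs; the gripper's body (75 mm by 189 mm) begins 69 mm behind the grasp point.
Start: joints at [-73.109, 26.786, -0.665, 91.828, 0.344, 61.387, -3.226], TCP at [215.459, 613.259, 214.592] pointing down, gripper open.
Joint ranges: [-144.91, 144.91], [-17.63, 115.5], [-89.93, 88.59], [15.96, 139.68], [-74.01, 254.01], [8.47, 105.57], [-167.45, 167.45]. Speed limits (degrees/s): [147.25, 147.25, 180, 180, 180, 180, 180].

## Interface

Orientations are given as a 3x3 rotation matrix whose columns are the frame's x, y, z axes.
In Python, from rig import bot, imaging, finder gives the robot as it stands. The module is installed in compiled form; this text tells all that it offers.
- The arm moves only by the tool play_rows, never from a script. Its arguments are lists of equal length, an entry for each row: "gripper": the finger opening in mm, from 0 to 91.9; "translation": the shift along the tool's x, y, z in mm, a list of three; "rotation": the turn, a rotation vector about the tool's x, y, z in degrees, a list of three. A call has 1 to 8 rows; each row is the pose to reach, as a shift and turn from the pose measured when the call began, along the tool's axes at that moment; what a row does not reach only later rows make up. A row lasts 1/12 s, in which the tool goes at most 41.7 mm and 7.16 degrees, less where a joint would pass 70% of its speed; a pose out of reach is approached as far as the arm can. A call with a gripper value outside its range is refused whole. The fingers move at their own pace and stop on an object; "grip_force" is the grip in N (left out, the last holds). Time passes only in rows, so rows that repeat a pose let the fingers close. It gives the time, the measured TCP pose, the force and the opening at its end, in the units of the state.
- bot.read_state(): the state, without advancing time (a new reading comes with each control period).
- imaging.snapshot(name): name is "side" or "top" or "wrist"; returns the picture (384x512x3 uint8, blue, green, red); there is no depth.
- imaging.camera_info(name): a dict with "vertical_fov" (degrees; the focal length in pixels is half the picture's height over the tangent of half this angle, whatever the lens; pixels are square), "cx", "cy" (the principal point, pixels), "rvec" (rotation vector, rad) and "tvec" (3), from world to camera coordinates, as OpenCV has them; the wrist camera has in their place "tool_from_camera" (4x4, takes a point from camera to tool coordinates, whose origin is the TCP and whose axes are the flange's). Camera axes: x right, y down, z forward; pixel columns grow to the right and rows downward; lengths in mm; the calibration is good to about 2 mm. A picture is of the moment at which its call begins: read the wrist's pose just before it. camera_info takes no time and is no camera call.
- bot.job_done(): hands the job in, once; it reports no verdict.
Trained networks look in the newest picture that a camera, given by its name, has taken for a name from the list of things; names that differ only in an ending like _2 or _b are one class to them, and where a whole thing is asked for, a point or a joint stands for the part that bears it (a point fixed in the world has none). Each returns a list of dicts, best first, with "confidence" (0 to 1); they miss things now and then, are a little off and sometimes report something else, mostly with a low value. They report only what shows in the picture. A call takes as long as a camera call. They do not tell look-alikes from the thing itself.
- finder.trace(camera, name): "region" (384x512 bool, what is visible of it) and "extent" ([left, top, right, bottom] in pixels, round what is visible of it).
- finder.mark_of(camera, name): "xy" ([column, row] in pixels: a listed point, or the origin of a listed thing).
The state is a dict: "time": time; "q": joint angles; "joint_vel": joint speeds; "tau": joint torques, N m; "eef_pos": TCP position; "ee_rot": TCP orientation; "ft_force": force on the tool from outside, world axes, zero at the start; "wrist_torque": the same for the moment, N m; "gripper_width": finger opening in mm.
Only numpy, scipy, OpenCV 4.12 (cv2) and the standard library are available. Lean on these libraries where they do the work, as an engineer would, in place of code of your own. Each camera call takes 0.05 s, during which the arm holds its last target. There are 200 camera calls.

## Working session

There is one attempt and no reset: what is moved stays moved. The work goes in short steps, Python scripts to look and compute and a tool call to move; the robot and the scene stay as the last step left them, time stands still between calls to the robot, and variables do not carry over. Pictures are saved under pics/ and viewed, about 8 in all and at most 12, crops included, and the job is handed in when it is done.

Besides the shell and the picture viewer there is one more tool, called after ">>>" as a command line: name --argument value ..., lists and objects as JSON in quotes. play_rows: Moves the arm, as the interface text tells. Its arguments: {"type":"object","properties":{"gripper":{"type":"array"},"translation":{"type":"array"},"rotation":{"type":"array"},"grip_force":{"type":"number"}},"required":["gripper","translation","rotation"]}

```bash
mkdir -p pics; cat > h.py <<'E'
import numpy as np, cv2
from rig import bot, imaging, finder
def cam(name, st=None):
    c=imaging.camera_info(name); f=192/np.tan(np.radians(c["vertical_fov"]/2))
    K=np.array([[f,0,c["cx"]],[0,f,c["cy"]],[0,0,1]])
    if "rvec" in c:
        R=cv2.Rodrigues(np.array(c["rvec"],float))[0]; t=np.array(c["tvec"],float).ravel()
    else:
        T=np.eye(4);T[:3,:3]=st["ee_rot"];T[:3,3]=st["eef_pos"]
        M=np.linalg.inv(T@np.array(c["tool_from_camera"])); R,t=M[:3,:3],M[:3,3]
    return K,R,t
def ray(C,xy,z):
    K,R,t=C; d=R.T@np.linalg.solve(K,[xy[0],xy[1],1]); o=-R.T@t
    return o+d*(z-o[2])/d[2]
def proj(C,p):
    K,R,t=C; q=K@(R@np.asarray(p,float)+t); return q[:2]/q[2]
E
python3 - <<'E'
from h import *
print(bot.pinch_z, bot.read_state())
ims=[]
for n in ["top","side","wrist"]:
    st=bot.read_state(); im=imaging.snapshot(n); C=cam(n,st)
    cv2.imwrite(f"pics/{n}0.png",im)
    for k,z in [("timer",24),("knob_grip",94),("pointer",75),("zero_mark",66),("press_plate",0),("cone_shell",24),("spirit_jar",0),("cowrie_big",24),("cowrie_small",24)]:
        print(n,k,[(np.round(d["xy"]),round(d["confidence"],2),np.round(ray(C,d["xy"],z))) for d in finder.mark_of(n,k)[:3]])
a=cv2.imread("pics/top0.png")
E
```

```text
18.700000000000003 {'time': 0.0, 'q': array([-73.11006036,  26.83511772,  -0.66143945,  91.88189492,
         0.34348611,  61.38628734,  -3.22631855]), 'joint_vel': array([-0.02808405,  0.02427447, -0.0207887 ,  0.00656814, -0.02820924,
       -0.0567595 ,  0.00375992]), 'tau': array([-8.08798977e-04, -5.20566738e+01, -1.29072290e-02, -2.43752629e+01,
       -5.67082339e-02,  1.73175201e-02,  1.56992610e-04]), 'eef_pos': array([215.31249962, 612.6758492 , 213.6432827 ]), 'ee_rot': array([[-9.43448475e-01,  3.31518892e-01, -4.46918411e-04],
       [ 3.31519161e-01,  9.43446933e-01, -1.71187592e-03],
       [-1.45875403e-04, -1.76322874e-03, -9.99998435e-01]]), 'ft_force': array([ 0.67186063,  0.00627139, -0.60118128]), 'wrist_torque': array([ 0.01772671, -0.0242018 ,  0.02046951]), 'gripper_width': 91.59506395045362}
top timer [(array([375., 238.]), 0.93, array([ 481., -128.,   24.])), (array([261., 204.]), 0.86, array([554., 111.,  24.])), (array([128., 176.]), 0.82, array([613., 390.,  24.]))]
top knob_grip [(array([115., 170.]), 0.76, array([615., 391.,  94.])), (array([262., 201.]
[... 1629 characters left out ...]
ress_plate [(array([269., 223.]), 0.97, array([544., 118.,   0.]))]
side cone_shell [(array([246., 185.]), 0.49, array([602.,  38.,  24.]))]
side spirit_jar [(array([274., 306.]), 0.8, array([514., 309.,   0.])), (array([270., 183.]), 0.55, array([555.,  -3.,   0.])), (array([242., 185.]), 0.21, array([614.,  10.,   0.]))]
side cowrie_big [(array([238., 250.]), 0.58, array([590., 216.,  24.])), (array([267., 184.]), 0.41, array([558.,  29.,  24.]))]
side cowrie_small [(array([333., 234.]), 0.6, array([421., 152.,  24.]))]
wrist timer []
wrist knob_grip []
wrist pointer []
wrist zero_mark []
wrist press_plate []
wrist cone_shell []
wrist spirit_jar []
wrist cowrie_big []
wrist cowrie_small []
```

View pics/top0.png

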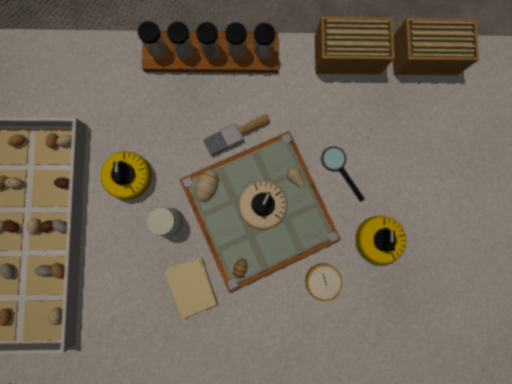

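The cream timer is at pixel (262,204), on the plate, and both look-alikes are yellow. It sits at about world (554,111). The pointer is near 3 minutes and the tool's yaw already nearly matches the bar. I'll move above it.

>>> play_rows --gripper '[91,80,70,60,50,50,50,50]' --translation '[[-20,-15,0],[-50,-37,0],[-80,-60,0],[-110,-82,0],[-140,-104,0],[-170,-126,0],[-200,-149,0],[-230,-171,0]]' --rotation '[[0,0,0],[0,0,0],[0,0,0],[0,0,0],[0,0,0],[0,0,0],[0,0,0],[0,0,0]]' --grip_force 40

```text
time: 2.17
eef_pos: [376.5, 374.0, 214.9]
ee_rot: [[-0.943, 0.331, 0.0], [0.331, 0.943, 0.0], [-0.0, 0.0, -1.0]]
ft_force: [1.3, 0.4, 0.8]
gripper_width: 50.2
```

```bash
python3 - <<'E'
from h import *
s=bot.read_state(); R=s["ee_rot"]; print(s["time"],s["eef_pos"].round(1),s["q"].round(1),R.round(3), (R.T@(np.array([554,111,s["eef_pos"][2]])-s["eef_pos"])).round(1))
print(np.round(imaging.camera_info("wrist")["tool_from_camera"],3))
E
```

```text
2.1667 [376.5 374.  214.9] [-52.1  15.2   4.4 108.8  -1.4  56.   23.5] [[-0.943  0.331  0.   ]
 [ 0.331  0.943  0.   ]
 [-0.     0.    -1.   ]] [-254.6 -189.3   -0. ]
[[  -0.      -0.97    -0.244   67.058]
 [   1.      -0.       0.       1.081]
 [  -0.      -0.244    0.97  -169.718]
 [   0.       0.       0.       1.   ]]
```

>>> play_rows --gripper '[50,50,50,50,50,50,50,50]' --translation '[[-32,-24,0],[-64,-48,0],[-97,-72,0],[-129,-96,0],[-162,-120,0],[-194,-144,0],[-226,-168,0],[-254,-189,0]]' --rotation '[[0,0,0],[0,0,0],[0,0,0],[0,0,0],[0,0,0],[0,0,0],[0,0,0],[0,0,0]]'

```text
time: 2.83
eef_pos: [554.8, 108.9, 215.2]
ee_rot: [[-0.943, 0.333, 0.001], [0.333, 0.943, 0.0], [-0.001, 0.001, -1.0]]
ft_force: [1.2, 0.7, -0.5]
gripper_width: 49.6
```

>>> play_rows --gripper '[50,50,50]' --translation '[[0,0,0],[0,0,0],[0,0,0]]' --rotation '[[0,0,0],[0,0,0],[0,0,0]]'

```text
time: 3.08
eef_pos: [554.4, 109.6, 215.0]
ee_rot: [[-0.943, 0.332, 0.001], [0.332, 0.943, 0.001], [-0.0, 0.001, -1.0]]
ft_force: [-0.4, 0.6, -0.6]
gripper_width: 50.0
```

```bash
cat > look.py <<'E'
from h import *
import sys
n=sys.argv[1]; st=bot.read_state(); im=imaging.snapshot("wrist"); C=cam("wrist",st)
print(st["time"],st["eef_pos"].round(1),st["q"].round(1),st["ft_force"].round(1))
P={}
for k,z in [("timer",24),("knob_grip",94),("pointer",75),("zero_mark",66)]:
    D=finder.mark_of("wrist",k)[:2]
    print(k,[(np.round(d["xy"]),round(d["confidence"],2),np.round(ray(C,d["xy"],z),1)) for d in D])
    for d in D:
        cv2.circle(im,tuple(int(v) for v in d["xy"]),3,(0,0,255),1)
cv2.imwrite(f"pics/w{n}.png",im)
E
python3 look.py 1
```

```text
3.0833 [554.4 109.6 215. ] [-26.   18.5  14.1 104.8  -5.3  57.3  60.9] [-0.4  0.6 -0.6]
timer [(array([ 71., 179.]), 0.78, array([ 478.8, -123.8,   24. ])), (array([472., 148.]), 0.68, array([613.9, 381.6,  24. ]))]
knob_grip [(array([ 31., 192.]), 0.98, array([ 479.3, -121.9,   94. ])), (array([261., 186.]), 0.69, array([556. , 113.3,  94. ]))]
pointer [(array([ 59., 210.]), 0.9, array([ 508.9, -119.8,   75. ])), (array([502., 171.]), 0.67, array([633.6, 373.6,  75. ]))]
zero_mark [(array([ 68., 219.]), 0.9, array([ 523.1, -121.8,   66. ])), (array([278., 205.]), 0.71, array([590.9, 123.7,  66. ]))]
```

View pics/w1.png

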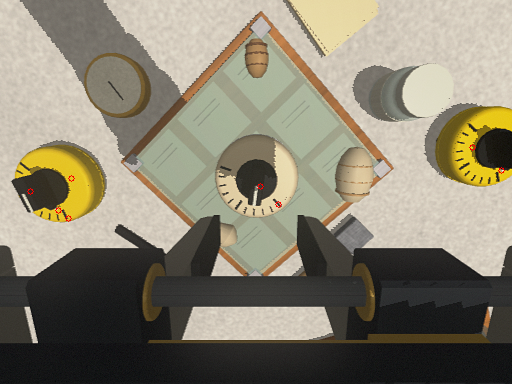

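```bash
python3 - <<'E'
from h import *
im=cv2.imread("pics/w1.png"); st=bot.read_state(); C=cam("wrist",st)
c=[ray(C,p,z) for p,z in [((262,11),16),((121,161),16),((393,168),16)]]
print(np.round(c,1),"centre",(c[1]+c[2])/2)
for a,b in((1,0),(0,2)):
    d=c[b]-c[a]; print(np.linalg.norm(d),np.degrees(np.arctan2(d[1],d[0])))
cv2.imwrite("pics/c1.png",cv2.resize(im[125:225,205:305],(800,600) if 0 else (600,600),interpolation=cv2.INTER_CUBIC))
# drum top outline fit
for p in [(554,111),(555,113)]: print(proj(C,[*p,66]),proj(C,[*p,108]),proj(C,[*p,94]))
E
```

```text
[[374.5 179.4  16. ]
 [479.6 -55.2  16. ]
 [608.4 284.   16. ]] centre [543.9865     114.40961432  16.        ]
257.1265485755671 114.1332399562526
256.18901177629704 24.101171007059765
[257.52524825 179.97597586] [257.47128421 188.40342795] [257.49090848 185.33874714]
[259.42247683 180.21296427] [259.63966035 188.67215217] [259.56068218 185.59599243]
```

View pics/c1.png

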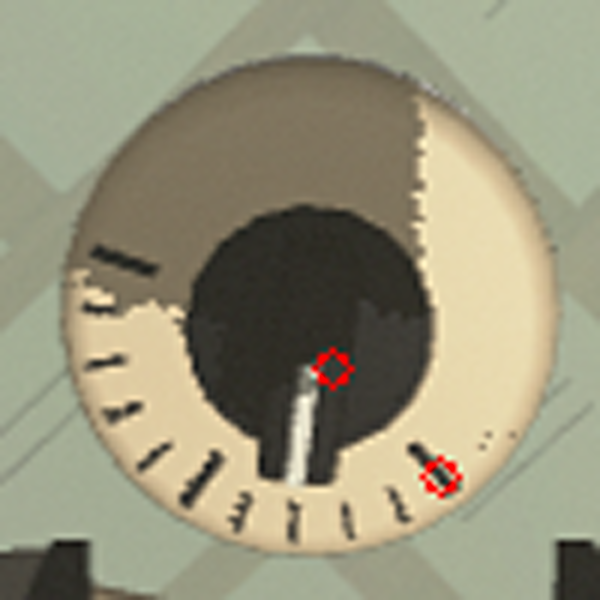

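```bash
python3 - <<'E'
from h import *
st=bot.read_state(); C=cam("wrist",st)
P=lambda u,v,z: ray(C,(205+u/6-.4,125+v/6-.4),z)
a=P(306,365,108); b=P(295,483,108); sk=P(311,327,74); z0=P(446,485,66); z10=P(90,250,66)
# drum widest outline
dl,dr=P(62,305,62),P(557,305,62)
ang=lambda d: np.degrees(np.arctan2(d[1],d[0]))
print("line",a.round(1),b.round(1),np.linalg.norm(b-a),ang(b-a)); print("skirt",sk.round(1)); print("drum",((dl+dr)/2).round(1),np.linalg.norm(dl-dr))
ax=(sk+(dl+dr)/2)/2; print("zero",z0.round(1),ang((z0-ax)),np.linalg.norm((z0-ax)[:2]),"ten",z10.round(1),ang(z10-ax),np.linalg.norm((z10-ax)[:2]))
R=st["ee_rot"]; print("toolx",ang(R[:,0]),"delta tool",(R.T@(ax-st["eef_pos"])).round(1))
E
```

```text
line [550.4 110.2 108. ] [569.6 101.5 108. ] 21.04077390062283 -24.608009534256567
skirt [551.1 110.7  74. ]
drum [549.1 111.   62. ] 97.24798251410613
zero [591.8 124.9  66. ] 18.550909621590257 44.01222489320339 ten [524.3  75.   66. ] -125.72835263484208 44.178957491081086
toolx 160.72150045795237 delta tool [  4.2  -1.1 147.3]
```

>>> play_rows --gripper '[44,44,44,44,44,44,44,44]' --translation '[[1,0,10],[2,-0.3,35],[3,-0.5,65],[3.7,-0.7,92],[3.7,-0.7,112],[3.7,-0.7,124],[3.7,-0.7,129],[3.7,-0.7,130]]' --rotation '[[0,0,1],[0,0,3],[0,0,5.3],[0,0,5.3],[0,0,5.3],[0,0,5.3],[0,0,5.3],[0,0,5.3]]'

```text
time: 4.0
eef_pos: [550.1, 111.2, 84.3]
ee_rot: [[-0.909, 0.416, -0.0], [0.416, 0.909, 0.0], [0.0, 0.0, -1.0]]
ft_force: [1.1, 0.5, 0.4]
gripper_width: 44.2
```

```bash
python3 look.py 2; python3 - <<'E'
import cv2
a=cv2.imread("pics/w2.png"); cv2.imwrite("pics/c2.png",cv2.resize(a[110:290,140:380],(800,600),interpolation=cv2.INTER_CUBIC))
E
```

```text
4.0 [550.1 111.2  84.3] [-25.1  28.2  13.1 110.7  -9.2  42.   58.7] [1.1 0.5 0.4]
timer [(array([451.,  71.]), 0.27, array([516.7, 290.5,  24. ]))]
knob_grip [(array([258., 239.]), 0.77, array([553.7, 110.5,  94. ]))]
pointer [(array([254., 261.]), 0.68, array([575.6,  97.7,  75. ]))]
zero_mark [(array([295., 264.]), 0.73, array([594.8, 122.4,  66. ]))]
```

View pics/c2.png

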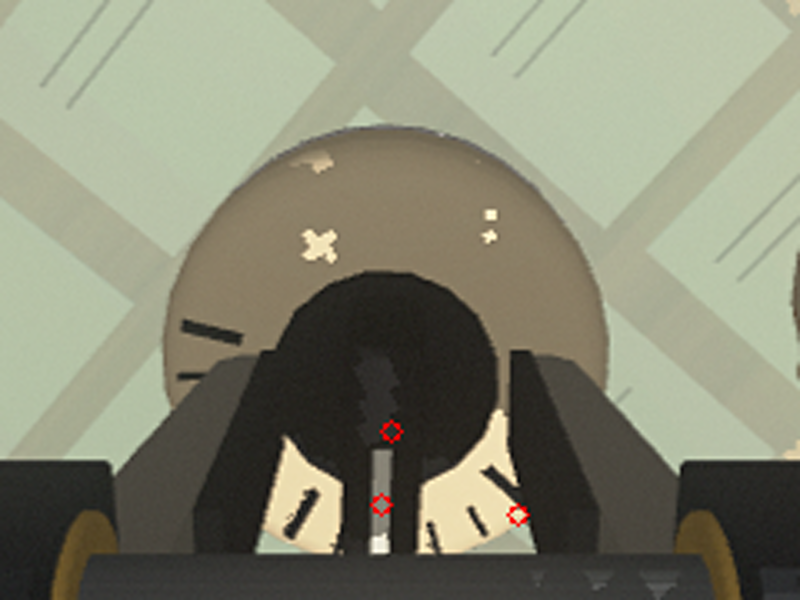

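```bash
python3 - <<'E'
from h import *
st=bot.read_state(); C=cam("wrist",st); R=st["ee_rot"]
for uv,z in [((382,447),108),((388,375),74),((386,345),66)]:
    w=ray(C,(140+uv[0]*.3-.35,110+uv[1]*.3-.35),z); print(w.round(1),(R.T@(w-st["eef_pos"])).round(1))
E
```

```text
[552.1 109.8 108. ] [ -1.2  -1.1 -21.5]
[552.1 110.8  74. ] [-0.7 -0.3 12.5]
[548.4 112.   66. ] [ 3.2 -0.8 20.4]
```

>>> play_rows --gripper '[40,30,22,16,12,8,8,8]' --translation '[[-0.6,-0.6,3],[-0.8,-1,6],[-0.8,-1,7],[-0.8,-1,7],[-0.8,-1,7],[-0.8,-1,7],[-0.8,-1,7],[-0.8,-1,7]]' --rotation '[[0,0,0],[0,0,0],[0,0,0],[0,0,0],[0,0,0],[0,0,0],[0,0,0],[0,0,0]]' --grip_force 35

```text
time: 4.92
eef_pos: [551.6, 109.9, 79.2]
ee_rot: [[-0.909, 0.416, 0.003], [0.416, 0.909, 0.001], [-0.002, 0.002, -1.0]]
ft_force: [-0.2, -0.2, -2.6]
gripper_width: 13.7
```

>>> play_rows --gripper '[8,8]' --translation '[[0,0,0.4],[0,0,0.4]]' --rotation '[[0,0,0],[0,0,0]]'

```text
time: 5.08
eef_pos: [551.7, 109.9, 79.1]
ee_rot: [[-0.909, 0.416, 0.003], [0.416, 0.909, 0.001], [-0.002, 0.002, -1.0]]
ft_force: [-0.3, -1.0, 0.8]
gripper_width: 13.9
```

>>> play_rows --gripper '[8,8,8]' --translation '[[0,0,0.7],[0,0,1.4],[0,0,1.4]]' --rotation '[[0,0,0],[0,0,0],[0,0,0]]'

```text
time: 5.33
eef_pos: [551.8, 109.8, 79.0]
ee_rot: [[-0.909, 0.416, 0.003], [0.416, 0.909, 0.002], [-0.002, 0.003, -1.0]]
ft_force: [-5.7, -1.8, 11.1]
gripper_width: 13.7
```

>>> play_rows --gripper '[8,8,8,8]' --translation '[[0,0,1.7],[0,0,2],[0,0,2],[0,0,2]]' --rotation '[[0,0,0],[0,0,0],[0,0,0],[0,0,0]]'

```text
time: 5.67
eef_pos: [551.8, 109.8, 78.9]
ee_rot: [[-0.909, 0.416, 0.003], [0.416, 0.909, 0.002], [-0.001, 0.003, -1.0]]
ft_force: [-5.0, -2.4, 15.8]
gripper_width: 13.8
```

```bash
python3 - <<'E'
from h import *
s=bot.read_state(); print(s["time"],s["eef_pos"].round(2),s["q"].round(1),s["ft_force"].round(1),s["wrist_torque"].round(2))
E
```

```text
5.6667 [551.82 109.83  78.93] [-24.8  28.7  12.9 110.8  -9.5  41.3  59.1] [-5.  -2.4 15.8] [-0.43  1.53  0.08]
```

>>> play_rows --gripper '[8,8,8,8,8,8,8,8]' --translation '[[0,0,2],[0,0,2],[0,0,2],[0,0,2],[0,0,2],[0,0,2],[0,0,2],[0,0,2]]' --rotation '[[0,0,2],[0,0,4],[0,0,6],[0,0,9],[0,0,12],[0,0,15],[0,0,18],[0,0,20]]'

```text
time: 6.33
eef_pos: [551.8, 109.7, 78.9]
ee_rot: [[-0.711, 0.704, 0.002], [0.704, 0.711, 0.003], [0.0, 0.004, -1.0]]
ft_force: [-5.5, -3.0, 17.0]
gripper_width: 14.0
```

```bash
cat > st.py <<'E'
from h import *
s=bot.read_state(); R=s["ee_rot"]; print(s["time"],s["eef_pos"].round(2),s["q"].round(1),s["ft_force"].round(1),s["wrist_torque"].round(2),"barang",np.degrees(np.arctan2(-R[1,0],-R[0,0])).round(1),"tilt",R[:,2].round(4),"F tool",(R.T@s["ft_force"]).round(1))
E
python3 st.py; python3 look.py 3; python3 - <<'E'
import cv2
a=cv2.imread("pics/w3.png"); cv2.imwrite("pics/c3.png",cv2.resize(a[110:290,140:380],(800,600),interpolation=cv2.INTER_CUBIC))
E
```

```text
6.3333 [551.76 109.72  78.91] [-28.7  29.1  18.  111.1 -13.3  41.6  42.4] [-5.5 -3.  17. ] [-0.63  1.7   0.09] barang -44.7 tilt [ 0.0022  0.0029 -1.    ] F tool [  1.8  -5.9 -17. ]
6.3333 [551.8 109.7  78.9] [-28.7  29.1  18.  111.1 -13.3  41.6  42.4] [-5.5 -3.  17. ]
timer [(array([ 33., 313.]), 0.89, array([ 480.1, -112.1,   24. ])), (array([257., 203.]), 0.56, array([551.4, 111. ,  24. ]))]
knob_grip [(array([264., 240.]), 0.73, array([555.8, 112.3,  94. ])), (array([314., 244.]), 0.52, array([579.3, 131.5,  94. ]))]
pointer []
zero_mark [(array([313., 243.]), 0.96, array([591.6, 127.1,  66. ]))]
```

View pics/c3.png

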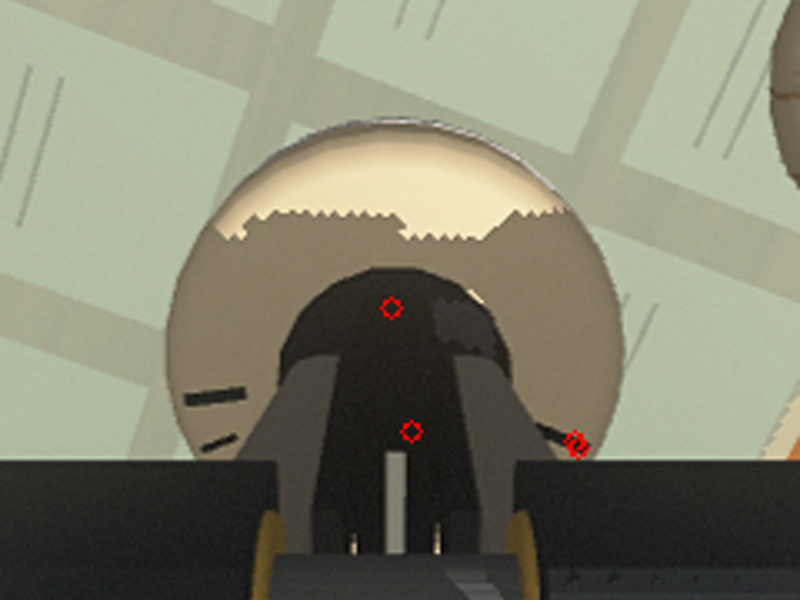

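Only the knob turned; the case stayed put (zero mark still about 20–23°). I'll continue winding.

>>> play_rows --gripper '[8,8,8,8,8,8,8,8]' --translation '[[0,-0.4,2],[0,-0.4,2],[0,-0.4,2],[0,-0.4,2],[0,-0.4,2],[0,-0.4,2],[0,-0.4,2],[0,-0.4,2]]' --rotation '[[0,0,3],[0,0,7],[0,0,11],[0,0,15],[0,0,19],[0,0,23],[0,0,27],[0,0,30]]'

```text
time: 7.25
eef_pos: [551.6, 109.6, 78.9]
ee_rot: [[-0.263, 0.965, 0.002], [0.965, 0.263, 0.004], [0.004, 0.003, -1.0]]
ft_force: [-6.7, -2.1, 17.8]
gripper_width: 13.6
```

```bash
python3 st.py
```

```text
7.25 [551.57 109.61  78.92] [-34.5  30.1  25.6 111.5 -19.1  42.3  17.5] [-6.7 -2.1 17.8] [-0.51  1.62  0.16] barang -74.8 tilt [ 0.0021  0.0044 -1.    ] F tool [ -0.2  -6.9 -17.9]
```

>>> play_rows --gripper '[8,8,8,8,8,8,8,8]' --translation '[[0,-0.8,1.9],[0,-0.8,1.9],[0,-0.8,1.9],[0,-0.8,1.9],[0,-0.8,1.9],[0,-0.8,1.9],[0,-0.8,1.9],[0,-0.8,1.9]]' --rotation '[[0,0,3],[0,0,7],[0,0,11],[0,0,15],[0,0,19],[0,0,23],[0,0,27],[0,0,30]]'

```text
time: 7.92
eef_pos: [551.3, 109.5, 78.9]
ee_rot: [[0.258, 0.966, 0.003], [0.966, -0.258, 0.006], [0.006, 0.001, -1.0]]
ft_force: [-5.2, -1.0, 15.9]
gripper_width: 13.4
```

```bash
python3 st.py; python3 look.py 4;  python3 - <<'E'
import cv2
a=cv2.imread("pics/w4.png"); cv2.imwrite("pics/c4.png",cv2.resize(a[110:290,140:380],(800,600),interpolation=cv2.INTER_CUBIC))
E
```

```text
7.9167 [551.33 109.53  78.92] [-40.2  31.5  33.3 112.  -25.1  43.5  -7.2] [-5.2 -1.  15.9] [-0.51  1.34  0.13] barang -104.9 tilt [ 0.0029  0.0057 -1.    ] F tool [ -2.3  -4.7 -15.9]
7.9167 [551.3 109.5  78.9] [-40.2  31.5  33.3 112.  -25.1  43.5  -7.2] [-5.2 -1.  15.9]
timer [(array([257., 204.]), 0.63, array([551.9, 111.4,  24. ]))]
knob_grip [(array([261., 241.]), 0.72, array([554.1, 108.7,  94. ]))]
pointer []
zero_mark [(array([310., 185.]), 0.69, array([593.7, 127.2,  66. ]))]
```

View pics/c4.png

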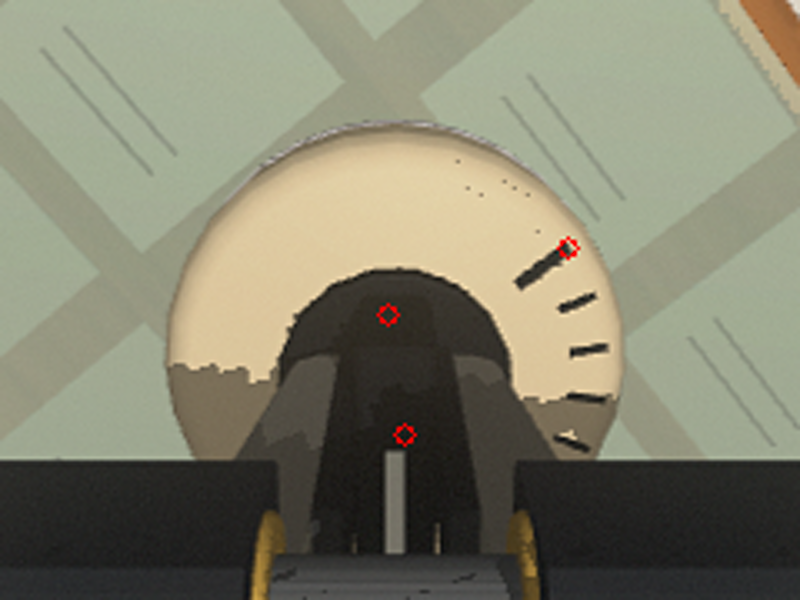

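```bash
python3 - <<'E'
from h import *
from scipy.optimize import least_squares
st=bot.read_state(); C=cam("wrist",st)
o=[(571,244),(595,296),(608,347),(606,399),(588,448)]; 
W=np.array([ray(C,(140+u*.3-.35,110+v*.3-.35),66)[:2] for u,v in o])
i=np.array([ray(C,(140+518*.3-.35,110+287*.3-.35),66)[:2]])
ang=lambda d: np.degrees(np.arctan2(d[1],d[0]))
print("zero mark direction",ang(W[0]-i[0])); 
for c in [(551.3,109.5),(551.5,111)]:
    d=W-np.array(c); print(np.degrees(np.arctan2(d[:,1],d[:,0]))+15*np.arange(5),np.linalg.norm(d,axis=1))
    
E
```

```text
zero mark direction 25.905768261118897
[23.811718   23.88491284 24.63034968 25.27250346 25.65594792] [47.01542131 46.00791975 46.00839116 45.76025976 44.94593376]
[22.21130133 22.06137352 22.74551177 23.4334951  23.95952317] [46.24488685 45.60173832 45.97451454 46.10206375 45.64704903]
```

>>> play_rows --gripper '[8,8,8,8,8,8,8,8]' --translation '[[0,-0.6,2],[0,-0.6,2],[0,-0.6,2],[0,-0.6,2],[0,-0.6,2],[0,-0.6,2],[0,-0.6,2],[0,-0.6,2]]' --rotation '[[0,0,4],[0,0,9],[0,0,14],[0,0,19],[0,0,24],[0,0,29],[0,0,32],[0,0,33]]'

```text
time: 8.83
eef_pos: [551.2, 109.6, 78.9]
ee_rot: [[0.742, 0.671, 0.003], [0.671, -0.742, 0.007], [0.007, -0.003, -1.0]]
ft_force: [-6.5, -1.7, 18.4]
gripper_width: 13.8
```

>>> play_rows --gripper '[8,8,8]' --translation '[[0,-0.3,2],[0,-0.3,2],[0,-0.3,2]]' --rotation '[[0,0,0],[0,0,0],[0,0,0]]'

```text
time: 9.08
eef_pos: [551.2, 109.7, 78.9]
ee_rot: [[0.741, 0.671, 0.003], [0.671, -0.741, 0.008], [0.008, -0.004, -1.0]]
ft_force: [-6.8, -1.6, 18.7]
gripper_width: 13.9
```

```bash
python3 st.py; python3 look.py 5;  python3 - <<'E'
import cv2
a=cv2.imread("pics/w5.png"); cv2.imwrite("pics/c5.png",cv2.resize(a[110:290,140:380],(800,600),interpolation=cv2.INTER_CUBIC))
E
```

```text
9.0833 [551.19 109.68  78.9 ] [-46.1  33.8  41.6 112.4 -31.9  45.4 -34.1] [-6.8 -1.6 18.7] [-0.72  1.78  0.11] barang -137.9 tilt [ 0.0032  0.0083 -1.    ] F tool [ -6.   -3.5 -18.7]
9.0833 [551.2 109.7  78.9] [-46.1  33.8  41.6 112.4 -31.9  45.4 -34.1] [-6.8 -1.6 18.7]
timer [(array([257., 206.]), 0.98, array([551.9, 111.1,  24. ]))]
knob_grip [(array([260., 237.]), 0.69, array([554.2, 110.1,  94. ]))]
pointer [(array([260., 240.]), 0.74, array([546.7, 103.4,  75. ]))]
zero_mark [(array([279., 164.]), 0.72, array([592.5, 127.8,  66. ])), (array([366., 213.]), 0.65, array([607.7,  60.1,  66. ]))]
```

View pics/c5.png

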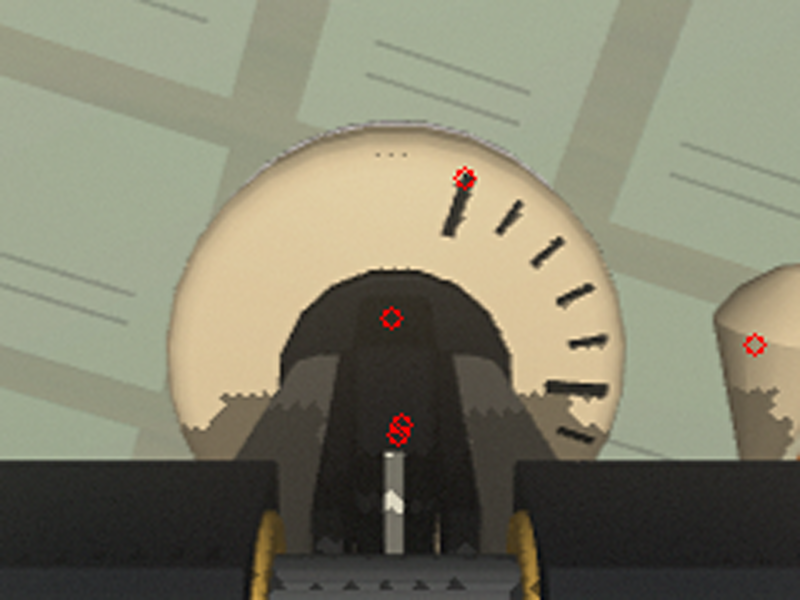

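```bash
cat > fit.py <<'E'
from h import *
from scipy.optimize import least_squares
def fit(o,ks,s=.3,x0=140,y0=110,r=None,st=None):
    st=st or bot.read_state(); C=cam("wrist",st)
    W=np.array([ray(C,(x0+u*s-.35,y0+v*s-.35),66)[:2] for u,v in o])
    def f(p):
        a=np.radians(p[2]-15*np.array(ks)); return (W-p[:2]-p[3]*np.c_[np.cos(a),np.sin(a)]).ravel()
    q=least_squares(f,[551,110,22,44]); R=st["ee_rot"]
    bar=np.degrees(np.arctan2(-R[1,0],-R[0,0]))
    print("centre",q.x[:2].round(1),"zero",q.x[2].round(2),"r",q.x[3].round(1),"res",np.sqrt(np.mean(q.fun**2)).round(2),"knob deg",(q.x[2]-bar).round(1))
E
python3 - <<'E'
from fit import *
fit([(466,174),(521,202),(563,240),(593,288),(608,340),(608,389),(593,440)],range(7))
E
```

```text
centre [552.7 110.3] zero 23.15 r 44.5 res 0.29 knob deg 161.0
```

Zero mark is at 23.2° and the knob at 161° (2.81 rad), so the bell is armed. Next I turn it back 71° to 90°.

>>> play_rows --gripper '[8,8,8,8,8,8,8,8]' --translation '[[-0.4,-0.3,1.8],[-0.4,-0.3,1.8],[-0.4,-0.3,1.8],[-0.4,-0.3,1.8],[-0.4,-0.3,1.8],[-0.4,-0.3,1.8],[-0.4,-0.3,1.8],[-0.4,-0.3,1.8]]' --rotation '[[0,0,-3],[0,0,-7],[0,0,-12],[0,0,-17],[0,0,-22],[0,0,-27],[0,0,-32],[0,0,-36]]'

```text
time: 10.0
eef_pos: [551.3, 109.6, 78.9]
ee_rot: [[0.202, 0.979, 0.004], [0.979, -0.202, 0.01], [0.01, 0.002, -1.0]]
ft_force: [-5.0, -1.7, 15.2]
gripper_width: 13.8
```

```bash
python3 st.py
```

```text
10.0 [551.29 109.58  78.91] [-39.4  31.2  32.3 112.  -24.6  43.2  -4.3] [-5.  -1.7 15.2] [-0.66  1.24 -0.07] barang -101.6 tilt [ 0.0042  0.0097 -0.9999] F tool [ -2.5  -4.5 -15.2]
```

>>> play_rows --gripper '[8,8,8,8,8,8,8,8]' --translation '[[0,-0.4,1.9],[0,-0.4,1.9],[0,-0.4,1.9],[0,-0.4,1.9],[0,-0.4,1.9],[0,-0.4,1.9],[0,-0.4,1.9],[0,-0.4,1.9]]' --rotation '[[0,0,-4],[0,0,-9],[0,0,-14],[0,0,-19],[0,0,-24],[0,0,-29],[0,0,-33],[0,0,-34.7]]'

```text
time: 10.67
eef_pos: [551.5, 109.6, 78.9]
ee_rot: [[-0.394, 0.919, 0.005], [0.919, 0.394, 0.011], [0.008, 0.009, -1.0]]
ft_force: [-4.6, -0.7, 15.1]
gripper_width: 13.7
```

>>> play_rows --gripper '[8,8,8]' --translation '[[0,0,1.5],[0,0,1],[0,0,1]]' --rotation '[[0,0,0],[0,0,0],[0,0,0]]'

```text
time: 10.92
eef_pos: [551.5, 109.6, 79.0]
ee_rot: [[-0.395, 0.919, 0.005], [0.919, 0.395, 0.011], [0.009, 0.009, -1.0]]
ft_force: [-3.1, -1.4, 9.2]
gripper_width: 13.9
```

```bash
python3 st.py; python3 look.py 6;  python3 - <<'E'
import cv2
a=cv2.imread("pics/w6.png"); cv2.imwrite("pics/c6.png",cv2.resize(a[110:290,140:380],(800,600),interpolation=cv2.INTER_CUBIC))
E
```

```text
10.9167 [551.5  109.57  78.95] [-32.5  29.6  23.2 111.6 -17.9  41.8  24.6] [-3.1 -1.4  9.2] [-0.57  1.02  0.02] barang -66.8 tilt [ 0.005   0.0114 -0.9999] F tool [ 0.  -3.4 -9.2]
10.9167 [551.5 109.6  79. ] [-32.5  29.6  23.2 111.6 -17.9  41.8  24.6] [-3.1 -1.4  9.2]
timer [(array([257., 202.]), 0.57, array([551.2, 112.5,  24. ]))]
knob_grip [(array([262., 239.]), 0.62, array([555.1, 111. ,  94. ]))]
pointer [(array([258., 203.]), 0.63, array([546.1, 125.6,  75. ])), (array([361.,  95.]), 0.55, array([576.4, 211. ,  75. ]))]
zero_mark [(array([320., 222.]), 0.73, array([592.3, 127.2,  66. ])), (array([261., 241.]), 0.7, array([560.4,  98.5,  66. ]))]
```

View pics/c6.png

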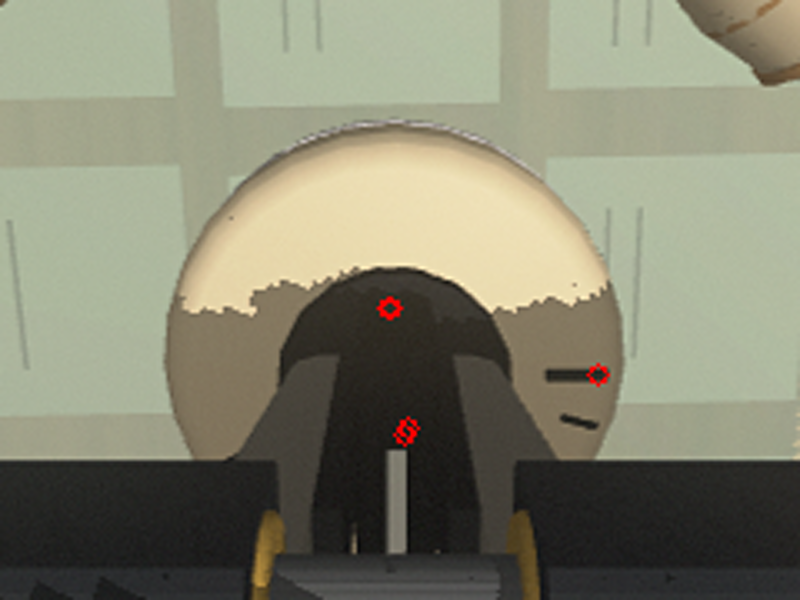

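The zero mark is horizontal and the bar vertical in the wrist view, which is 90° or six minutes. Now I release.

>>> play_rows --gripper '[8,16,22,30,38,44,44,44]' --translation '[[0,0,0.5],[0,0,0.3],[0,0,0],[0,0,0],[0,0,0],[0,0,0],[0,0,0],[0,0,0]]' --rotation '[[0,0,0],[0,0,0],[0,0,0],[0,0,0],[0,0,0],[0,0,0],[0,0,0],[0,0,0]]'

```text
time: 11.83
eef_pos: [551.5, 109.6, 78.9]
ee_rot: [[-0.395, 0.919, 0.005], [0.919, 0.395, 0.011], [0.008, 0.009, -1.0]]
ft_force: [-0.6, 0.9, -0.8]
gripper_width: 44.4
```

>>> play_rows --gripper '[44,44,44,44,44,44,44,44]' --translation '[[0,0,-3],[0,0,-12],[0,0,-27],[0,0,-47],[0,0,-70],[0,0,-95],[0,0,-120],[0,0,-135]]' --rotation '[[0,0,0],[0,0,0],[0,0,0],[0,0,0],[0,0,0],[0,0,0],[0,0,0],[0,0,0]]'

```text
time: 12.5
eef_pos: [552.0, 108.0, 217.4]
ee_rot: [[-0.394, 0.919, 0.009], [0.919, 0.394, 0.013], [0.008, 0.013, -1.0]]
ft_force: [0.2, -0.2, -0.1]
gripper_width: 44.1
```

>>> play_rows --gripper '[44,44,44]' --translation '[[0,0,0],[0,0,0],[0,0,0]]' --rotation '[[0,0,0],[0,0,0],[0,0,0]]'

```text
time: 12.75
eef_pos: [551.5, 108.0, 217.0]
ee_rot: [[-0.394, 0.919, 0.008], [0.919, 0.394, 0.013], [0.008, 0.012, -1.0]]
ft_force: [0.2, 0.2, -0.2]
gripper_width: 44.2
```

```bash
python3 st.py; python3 look.py 7;  python3 - <<'E'
import cv2
a=cv2.imread("pics/w7.png"); cv2.imwrite("pics/c7.png",cv2.resize(a[110:245,170:350],(800,600),interpolation=cv2.INTER_CUBIC))
E
```

```text
12.75 [551.47 107.96 216.95] [-36.6  18.6  27.7 106.2 -10.9  57.1  19. ] [ 0.2  0.2 -0.2] [-0.07  0.06  0.03] barang -66.8 tilt [ 0.0081  0.0126 -0.9999] F tool [0.1 0.2 0.2]
12.75 [551.5 108.  217. ] [-36.6  18.6  27.7 106.2 -10.9  57.1  19. ] [ 0.2  0.2 -0.2]
timer []
knob_grip [(array([262., 186.]), 0.83, array([557.4, 112.1,  94. ])), (array([297.,  17.]), 0.33, array([523.4, 274.8,  94. ]))]
pointer [(array([257., 205.]), 0.7, array([563.5,  85.6,  75. ]))]
zero_mark [(array([292., 183.]), 0.61, array([591.2, 124.3,  66. ]))]
```

View pics/c7.png

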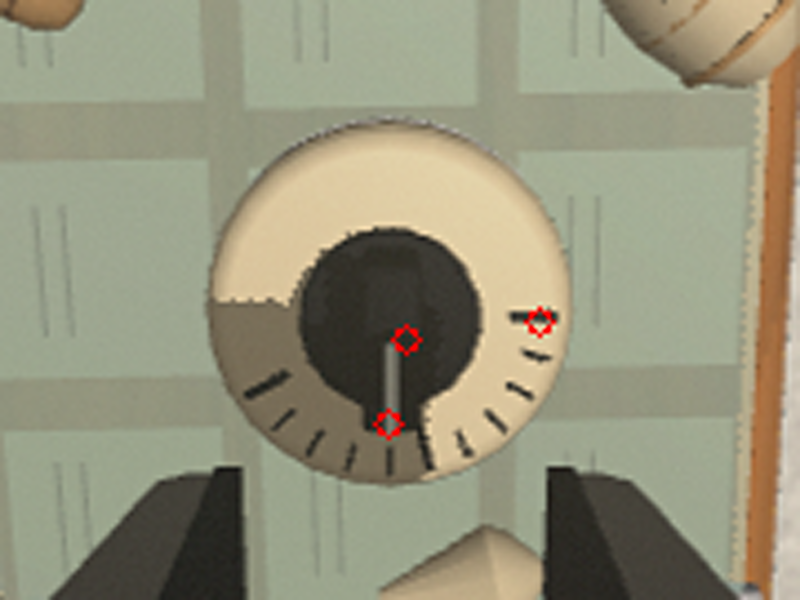

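The pointer lines up with the sixth mark, just past the broad 5, and the shells are undisturbed. Handing in.

```bash
python3 -c "
from rig import bot
print(bot.job_done())"
```

```text
the job is handed in; nothing more can be done
None
```

The timer is set: I wound the knob from about 3 minutes past the top mark, turned it back to six minutes and let go. I handed the job in at about 12.8 s; no verdict was reported.

- **Arming:** at its highest the knob reached about 161° (2.81 rad), from a fit to the minute marks. That is past the 2.65 rad needed, and it was held there for 0.25 s.
- **Final setting:** the last close view shows the pointer on the sixth mark. The tool angle gave about 90° (1.57 rad) just before release.
- **Case:** the zero mark stayed at about 23°, against 24.1° for the press plate, with no visible shift of the case.
- **Pressing:** the readings after each move while turning showed 15 to 19 N down at the wrist. With the timer's own weight, that is about 23 N at most on the glass. It also showed about 5–7 N of sideways force, which two small corrections did not remove. The tool drifted only about 0.5 mm.
- **Clearance:** the gripper was about 110 mm above the knob, reading about 0 N. The cone shell and parts of two cowries show in the last view, undisturbed; I did not recheck the spirit jar, though the arm passed over it at over 200 mm.
- **Disagreements:** single-point zero-mark readings ranged from 18° to 26°, so I used the fit to seven marks. The fingers stopped about 2 mm higher on the bar than commanded, and the grip held.

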